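# Open the garlic keeper to its stop and put the garlic in

### The job

Take the lid of the wooden garlic keeper by its handle, swing it all the way back until it meets its stop, and hold it pressed against the stop for a moment, gently but firmly, without forcing the stop. Leave the lid standing open, then set the garlic bulb down inside the keeper and let go, leaving everything else where it is.

Things in the scene. Friction and masses are not known exactly. Their poses are not given: they have to be found in the camera images.
- keeper: Fixed pale wooden box, 150 (x) x 220 (y) x 75 mm high, walls and floor 8 mm thick, on 4 mm feet. Origin at the centre of its underside, 4 mm above z = 0; its x axis points from its front (handle side) to its back (hinge side), z up. It is screwed down, stands somewhere different each time and is turned by up to 0.3 rad.
- lid (a joint): Angle of the keeper's darker wooden lid, rad: 0 shut, grows as it opens, 1.57 upright. Lid 150 x 220 x 12 mm, about 0.3 kg; its stiff hinge along the keeper's back top edge holds it wherever it is left. 2 to 4 N at the handle moves it. Its stop ends its travel somewhere between 1.7 and 2.05 rad, different each time.
- lid_grip (a point): Centre of the lid's dark metal T-handle: a cross-bar 12 mm thick, 30 mm long (along the keeper's y), on a stem 12 mm wide, 32 mm in front of the lid's front edge. Pinch it from above across its flat ends (30 mm apart): the bar can turn between the fingers as the lid swings. It moves on a circle of 182 mm radius about the hinge, from 86 mm high when shut to 260 mm.
- lid_hinge (a point): Point in the middle of the lid's hinge axis, 75 mm behind the keeper's centre and 75.5 mm above its underside. Its own axes turn with the lid.
- stop_bracket: The lid's stop: steel strip behind the keeper, 30 mm wide, 173 mm high; a rubber-ended screw on it, 80 mm above the hinge, meets the lid's back. The screw's setting (20 mm range) differs each time and is not reported. Pressed home: over 5 N on the screw for 0.3 s; over 30 N bends it: failed. 1 N at the handle is about 2.2 N at the screw. Origin at the foot of the middle of the keeper's back.
- garlic_mid (a point): Centre of the white garlic bulb, about 54 mm wide and 55 mm tall, 33 g, standing on the dark stone worktop to the left of the keeper; the point is 27 mm above its underside.
- garlic: The same garlic bulb; origin at the centre of its underside.
- lime_mid (a point): Centre of the green lime, 53 x 46 x 48 mm, lying loose on the stone worktop in front of or behind the garlic; must stay where it is.
- tomato: Red tomato, 77 mm wide and 72 mm tall, loose on the pale counter to the right of the keeper; must stay where it is. Origin under its centre.
- red_onion: Purple onion (the nearer of two), 65 mm wide and 74 mm tall, loose on the pale counter to the right of the keeper; must stay where it is. Origin under its centre.
Not all that is in view belongs to the job. Of the things that look like the garlic, the middle-sized one is meant.

How it is judged (in metres and radians):
On the way, in this order (a step that is already met when the one before it is completed fails the run):
1. the lid is pressed against its stop with more than 5 N for 0.3 s (contact force between lid and stop_bracket above 5 N and value of joint lid above 1.6 rad), for 0.3 s.
2. the garlic is inside the keeper, on its floor (x of garlic in the frame of keeper between -0.067 and 0.067 m and y of garlic in the frame of keeper between -0.102 and 0.102 m and z of garlic_mid in the frame of keeper below 0.05 m), for 0.2 s.
At the end, for the whole second after the job is handed in: The lid stands open (more than 1.6 rad), the garlic lies at rest inside the keeper on its floor (centre less than 50 mm above the keeper's underside, slower than 0.03 m/s), and lime, tomato and nearer purple onion are within 30 mm of where they stood (value of joint lid above 1.6 rad and x of garlic_mid in the frame of keeper between -0.067 and 0.067 m and y of garlic_mid in the frame of keeper between -0.102 and 0.102 m and z of garlic_mid in the frame of keeper below 0.05 m and linear speed of garlic below 0.03 m/s and distance of each of lime_mid, tomato, red_onion from where it was at the start of the episode below 0.03 m); the robot touches nothing.
It fails at once if the lid is forced against its stop with more than 30 N (contact force between lid and stop_bracket above 30 N).
It fails at once if the garlic is dropped or thrown (moves faster than 0.8 m/s with nothing holding it) (linear speed of garlic above 0.8 m/s and contact force between garlic and the fingers below 0.1 N).
It fails at once if a bystander is knocked away (distance of any of lime_mid, tomato, red_onion from where it was at the start of the episode above 0.03 m).
It also fails if it takes over 70 s, if anything falls off the work surface, if the arm or the gripper's body presses on something with over 40 N, if the wrist force passes 120 N, or if a joint passes its speed limit or range.

### The arm

A 6-joint arm with a two-finger parallel gripper is mounted at the origin on a cart in front of the work surface, level with it; the furniture and walls round the work are solid. World frame = base frame: x ahead of the robot, y to its left, z up, the work surface at z = 0. Lengths are in m, angles in degrees, forces in N, time in s.
With the tool pointing down it reaches from about 0.25 to 0.725 m from the base axis. Payload 9.7 kg.
Tool frame: the origin (TCP) lies midway between the tips of the shut fingers; the grasp point (between the pads) lies 19 mm behind it (grip_point_offset is the distance from the TCP to the grasp point, in m); y points along the fingers, z is the direction in which the jaws open and shut, and the axes are right-handed (so a half turn about y gives the same grasp; the last joint's range is limited). The gripper opens to 85 mm and grips with 20 to 120 N. Pads are 22 mm wide; open, the fingers measure 114 mm over their backs; the gripper's body (76 mm by 85 mm) begins 54 mm behind the grasp point. The pads swing forward as they close: fully open they stand 13 mm farther back than shut.
Start: joints at [-70.187, 4.979, 10.078, 95.1, 0, 90], TCP at [0.186, -0.517, 0.231] pointing down, gripper open.
Joint ranges: [-179.16, 179.16], [-48.56, 103.87], [-65.8, 70.77], [-126.05, 130.52], [-82.76, 87.17], [-180, 180]. Speed limits (degrees/s): [127.2, 127.2, 147.25, 180, 180, 180].

### API

Orientations are given as [roll, pitch, yaw] about the fixed x, y, z axes, in that order (R = Rz(yaw) Ry(pitch) Rx(roll)).
In Python, from workcell import get_obs, camera, job_done, grip_point_offset gives the robot as it stands.
- The arm moves only by the tool move_arm, never from a script. Its argument "deltas" is a list that holds one entry, the list of rows, each a list of 4 numbers: the shift along the tool's x, y, z in m, then the turn about the tool's y in degrees. A call has 1 to 5 rows; each row is the pose to reach, as a shift and turn from the pose commanded when the call began, along the tool's axes at that moment; what a row does not reach only later rows make up. A row lasts 1/10 s, in which the tool goes at most 50 mm and 8.59 degrees, less where a joint would pass 70% of its speed; a pose out of reach is approached as far as the arm can. A call with a gripper value outside its range is refused whole. "claw" is the finger opening in m, from 0 to 0.0854, set as the call begins (left out, the last holds). The fingers move at their own pace and stop on an object; "newtons" is the grip in N (left out, the last holds). Time passes only in rows, so rows that repeat a pose let the fingers close. It gives the time, the measured TCP pose, the force and the opening at its end, in the units of the state.
- get_obs(): the state, without advancing time (a new reading comes with each control period).
- camera(name): name is "side" or "top"; returns a dict with "color" (400x640x3 uint8, blue, green, red), "range_z" (400x640 float32, m along the optical axis (not along the pixel's ray), 0 where there is no reading), "fx", "fy", "cx", "cy" (pixels), "T" (4x4, takes a point from camera to world coordinates). Camera axes: x right, y down, z forward; pixel columns grow to the right and rows downward; lengths in m; the calibration is good to about 2 mm. A picture is of the moment at which its call begins.
- job_done(): hands the job in, once; it reports no verdict.
The state is a dict: "time": time; "q": joint angles; "qd": joint speeds; "joint_efforts": joint torques, N m; "ee_pos": TCP position; "tcp_rot": TCP orientation; "wrist_force": force on the tool from outside, world axes, zero at the start; "torque": the same for the moment, N m; "opening": finger opening in m.
Only numpy, scipy, OpenCV 4.12 (cv2) and the standard library are available. Lean on these libraries where they do the work, as an engineer would, in place of code of your own. Each camera call takes 0.05 s, during which the arm holds its last target. There are 200 camera calls.

## Working session

There is one attempt and no reset: what is moved stays moved. The work goes in short steps, Python scripts to look and compute and a tool call to move; the robot and the scene stay as the last step left them, time stands still between calls to the robot, and variables do not carry over. Pictures are saved under pics/ and viewed, about 8 in all and at most 12, crops included, and the job is handed in when it is done.

Besides the shell and the picture viewer there is one more tool, called after "Request:" as a command line: name --argument value ..., lists and objects as JSON in quotes. move_arm: Moves the arm, as the interface text tells. Its arguments: {"type":"object","properties":{"deltas":{"type":"array"},"claw":{"type":"number"},"newtons":{"type":"number"}},"required":["deltas"]}

```bash
mkdir -p pics; ls
cat > h.py <<'E'
import numpy as np, cv2
from workcell import get_obs, camera, job_done, grip_point_offset
def P(c,u,v,r=1):
    w=c["range_z"][v-r:v+r+1,u-r:u+r+1]; w=w[w>0]; z=np.median(w)
    return (c["T"]@[(u-c["cx"])*z/c["fx"],(v-c["cy"])*z/c["fy"],z,1])[:3].round(4)
def cloud(c):
    z=c["range_z"]; v,u=np.mgrid[:400,:640]
    p=np.stack([(u-c["cx"])*z/c["fx"],(v-c["cy"])*z/c["fy"],z],-1)
    return p@c["T"][:3,:3].T+c["T"][:3,3]
E
python3 - <<'E'
from h import *
for n in("side","top"):
    c=camera(n); cv2.imwrite(f"pics/{n}0.png",c["color"]); np.savez(f"{n}0.npz",**c); print(n,c["T"].round(3).tolist(),c["fx"])
print(get_obs(),grip_point_offset)
E
```

```text
pics
side [[-0.989, -0.056, 0.137, 0.353], [-0.147, 0.471, -0.87, 0.927], [-0.016, -0.88, -0.474, 0.596], [0.0, 0.0, 0.0, 1.0]] 379.22443666366394
top [[-0.025, -0.996, 0.089, 0.359], [-1.0, 0.026, 0.008, -0.003], [-0.01, -0.089, -0.996, 1.462], [0.0, 0.0, 0.0, 1.0]] 473.30210275634187
{'time': 0.1, 'q': array([-7.01883755e+01,  5.00904446e+00,  1.00405659e+01,  9.50989934e+01,
       -5.11728195e-04,  9.00025526e+01]), 'qd': array([-0.02587597, -0.0882918 ,  0.07502559, -0.02909252,  0.06669147,
       -0.00065556]), 'joint_efforts': array([ 3.59029048e-05, -5.21559620e+01,  4.65655589e+01,  1.59586372e-02,
       -1.95863754e-05,  7.92056937e-06]), 'ee_pos': array([ 0.18634384, -0.51726815,  0.23065752]), 'tcp_rot': array([-9.00674719e+01, -5.14733782e-04, -1.60190928e+02]), 'wrist_force': array([-0.16567631,  0.33369973, -0.17825027]), 'torque': array([ 0.00872018, -0.04153605, -0.00297392]), 'opening': 0.085114756288477} 0.0187
```

View pics/side0.png

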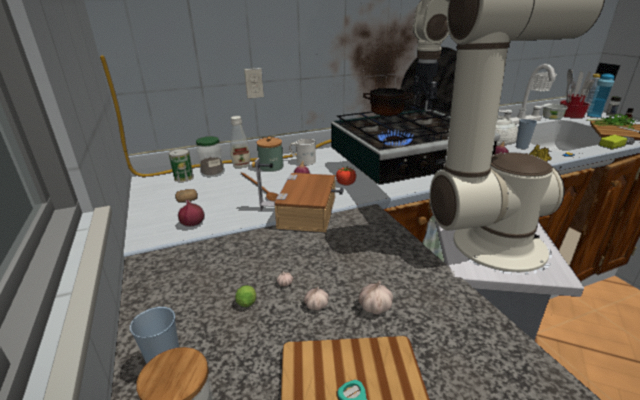

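View pics/top0.png

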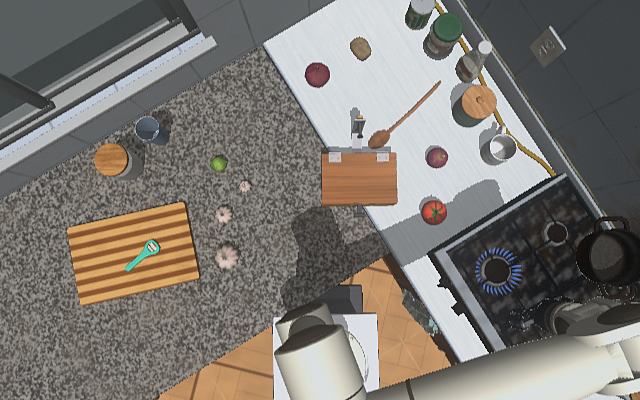

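Side view: keeper (305,202), three bulbs at (285,279), (316,299) and (376,298), lime (246,296). Top view: keeper (359,178), bracket (358,127), tomato (433,211), onion (437,157), lime (219,163), handle near (361,209).
Candidates for the garlic (top view): small bulb (245,186), medium (224,214), large (227,257). By the description I choose (224,214), and I'll check the sizes and a crop.

Run:
```python
from h import *
c=dict(np.load("top0.npz")); W=cloud(c); im=c["color"]
a=cv2.resize(im[140:280,190:270],None,fx=5,fy=4.28,interpolation=3)[:600]
a=cv2.resize(im[145:275,190:265],None,fx=4.5,fy=4.5,interpolation=2)
b=cv2.resize(im[105:235,310:410],None,fx=4.5,fy=4.5,interpolation=2)
cv2.imwrite("pics/crop1.png",np.hstack([a,b])); 
for n,(u,v) in dict(small=(245,186),mid=(224,214),big=(227,257),lime=(219,163),tom=(433,211),on=(437,157)).items():
    s=np.zeros((400,640),bool); s[v-20:v+21,u-20:u+21]=1
    p=W[s&(W[...,2]>.012)&(W[...,2]<.12)]
    lo,hi=np.percentile(p,2,0),np.percentile(p,98,0); print(n,((lo+hi)/2).round(4),(hi-lo).round(3),p[:,2].max().round(3))
# lid plane
m=(W[...,2]>.075)&(W[...,2]<.12); m[:145]=0;m[225:]=0;m[:,:312]=0;m[:,406:]=0
m=cv2.morphologyEx(m.astype(np.uint8),cv2.MORPH_OPEN,np.ones((15,15)))>0
p=W[m]; print(p[:,2].mean(),len(p)); r=cv2.minAreaRect(p[:,:2].astype(np.float32)); print(r, cv2.boxPoints(r))
for u,v in [(361,207),(361,209),(361,211),(358,211),(365,211),(358,120),(358,127),(358,140)]: print(u,v,P(c,u,v))
```

```text
small [0.5474 0.2578 0.0244] [0.035 0.074 0.02 ] 0.04
mid [0.4608 0.3011 0.0348] [0.048 0.046 0.026] 0.059
big [0.3323 0.2904 0.0478] [0.063 0.062 0.038] 0.076
lime [0.6156 0.3154 0.0372] [0.039 0.043 0.027] 0.056
tom [ 0.4497 -0.3323  0.0503] [0.067 0.066 0.033] 0.075
on [ 0.6161 -0.3508  0.0488] [0.055 0.055 0.044] 0.078
0.09132314629418321 3313
((0.552329421043396, -0.10831751674413681), (0.21934519708156586, 0.14896592497825623), 88.62024688720703) [[ 4.7522727e-01 -2.1616486e-01]
 [ 6.2414998e-01 -2.1975178e-01]
 [ 6.2943161e-01 -4.7017634e-04]
 [ 4.8050886e-01  3.1167418e-03]]
361 207 [ 0.4667 -0.113   0.0864]
361 209 [ 0.4607 -0.1126  0.0889]
361 211 [ 0.4551 -0.1127  0.085 ]
358 211 [ 0.4552 -0.1039  0.0863]
365 211 [ 0.461  -0.1322 -0.0039]
358 120 [ 0.7018 -0.1055  0.1745]
358 127 [ 0.6995 -0.1104  0.1049]
358 140 [ 0.6782 -0.1152  0.0278]
```

View pics/crop1.png

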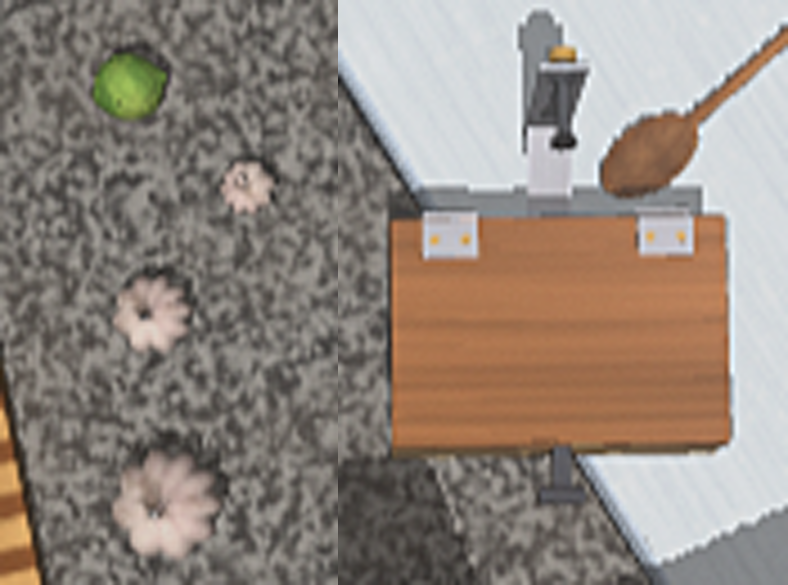

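Crop: the bulb I chose, at top (224,214), is the middle of the three in size (46–48 mm seen above 12 mm). The handle bar sits at about (360,215), and the bracket with its screw is behind the keeper at (360,130). Keeper centre is (0.552, -0.108), yaw -1.4°.

```bash
cat >> h.py <<'E'
def rel(x,y,z,yaw=None):
    o=get_obs(); a=np.radians(o["tcp_rot"][2]); d=np.array([x,y,z])-o["ee_pos"]
    t=0 if yaw is None else -((yaw-o["tcp_rot"][2]+180)%360-180)
    print("shift",np.round([d[0]*np.cos(a)+d[1]*np.sin(a),-d[2],-d[0]*np.sin(a)+d[1]*np.cos(a)],4),"turn",round(t,1))
E
python3 -c "
from h import *
rel(.4453,-.1057,.2,-1.4)"
```

```text
shift [-0.3831  0.0307 -0.2995] turn -158.8
```

Request:
move_arm --deltas '[[[-0.028, 0.002, -0.022, -8.5], [-0.056, 0.004, -0.044, -17], [-0.084, 0.006, -0.066, -25.5], [-0.112, 0.008, -0.088, -34], [-0.14, 0.01, -0.11, -42.5]]]' --claw 0.06 --newtons 25

```text
time: 0.6
ee_pos: [0.2812, -0.3652, 0.2209]
tcp_rot: [-90.0, 0.0, -117.4]
wrist_force: [0.8, -0.2, 0.6]
opening: 0.0602
```

```bash
python3 -c "
from h import *
o=get_obs();print(o['q'].round(1),o['ee_pos'].round(3))
rel(.4453,-.1057,.2,-1.4)"
```

```text
[-52.4  -7.3  -3.2  94.2   0.   65. ] [ 0.281 -0.365  0.221]
shift [-0.3058  0.0209  0.0265] turn -116.0
```

Request:
move_arm --deltas '[[[-0.03, 0.002, 0.003, -8.5], [-0.06, 0.004, 0.005, -17], [-0.09, 0.006, 0.008, -25.5], [-0.12, 0.008, 0.01, -34], [-0.15, 0.01, 0.013, -42.5]]]'

```text
time: 1.1
ee_pos: [0.3624, -0.2385, 0.211]
tcp_rot: [-90.0, 0.0, -74.8]
wrist_force: [0.3, -0.6, -0.6]
opening: 0.0603
```

```bash
python3 -c "
from h import *
rel(.4453,-.1057,.2,-1.4)"
```

```text
shift [-0.1065  0.011   0.1148] turn -73.4
```

Request:
move_arm --deltas '[[[-0.02, 0.002, 0.021, -8.5], [-0.04, 0.004, 0.043, -17], [-0.06, 0.006, 0.065, -25.5], [-0.08, 0.008, 0.086, -34], [-0.1065, 0.011, 0.115, -42.5]]]'

```text
time: 1.6
ee_pos: [0.4462, -0.1066, 0.2002]
tcp_rot: [-90.0, -0.0, -32.4]
wrist_force: [0.2, -1.1, -0.8]
opening: 0.0598
```

Request:
move_arm --deltas '[[[0, 0, 0, -8], [0, 0, 0, -16], [0, 0, 0, -24], [0, 0, 0, -30.9], [0, 0, 0, -30.9]]]'

```text
time: 2.1
ee_pos: [0.4459, -0.1073, 0.2]
tcp_rot: [-90.0, 0.0, -1.7]
wrist_force: [0.8, 0.8, 0.2]
opening: 0.0598
```

Run:
```python
from h import *
rel(.4453,-.1057,.067,-1.4)
print(get_obs()["q"].round(1),get_obs()["wrist_force"])
c=camera("side"); cv2.imwrite("pics/s1.png",cv2.resize(c["color"][60:260,200:440],None,fx=3,fy=3,interpolation=2))
```

```text
shift [-0.0006  0.133   0.0015] turn -0.3
[-13.5  -8.   -6.1  91.9  -0.  -11.8] [0.7513895  0.81501273 0.22519737]
```

View pics/s1.png

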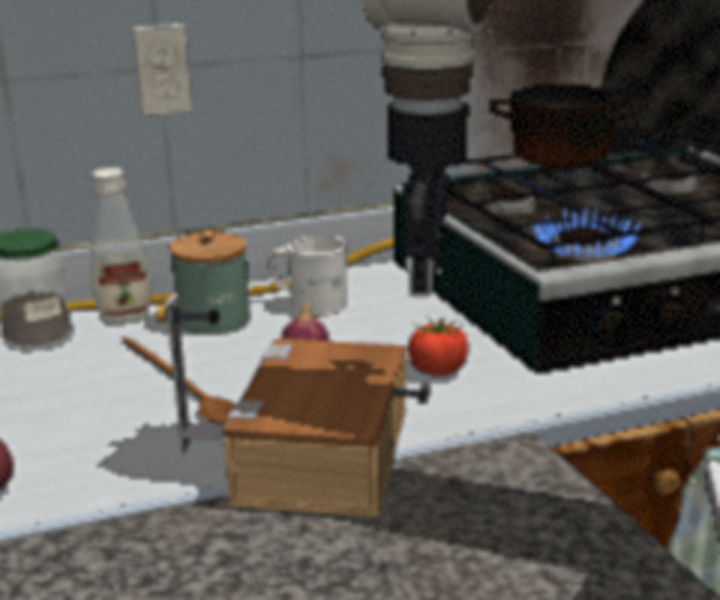

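The crop shows the open fingers (422,285) right above the T-handle (424,393), with the way down clear. Descending.

Request:
move_arm --deltas '[[[0, 0.03, 0.0005, 0], [0, 0.06, 0.001, 0], [-0.0005, 0.09, 0.0015, 0], [-0.0005, 0.115, 0.0015, 0], [-0.0005, 0.132, 0.0015, -0.3]]]'

```text
time: 2.65
ee_pos: [0.4446, -0.1057, 0.0662]
tcp_rot: [-90.0, 0.1, -1.7]
wrist_force: [0.6, -0.5, 1.0]
opening: 0.0601
```

Request:
move_arm --deltas '[[[0, 0, 0, 0], [0, 0, 0, 0], [0, 0, 0, 0], [0, 0, 0, 0], [0, 0, 0, 0]]]' --claw 0.02 --newtons 25

```text
time: 3.15
ee_pos: [0.4449, -0.1094, 0.0693]
tcp_rot: [-90.5, 0.1, -1.8]
wrist_force: [-6.4, -22.2, -3.3]
opening: 0.0291
```

Request:
move_arm --deltas '[[[0, 0, -0.002, 0], [0, 0, -0.004, 0], [0, 0, -0.004, 0], [0, 0, -0.004, 0], [0, 0, -0.004, 0]]]'

```text
time: 3.65
ee_pos: [0.4449, -0.1099, 0.0693]
tcp_rot: [-90.0, 0.1, -1.6]
wrist_force: [-5.9, -0.6, -0.4]
opening: 0.0289
```

```bash
python3 -c "
from h import *
o=get_obs();print({k:np.round(v,3) for k,v in o.items()})"
```

```text
{'time': np.float64(3.65), 'q': array([-1.3866e+01, -7.5960e+00, -2.0182e+01,  7.7468e+01, -2.2000e-02,
       -1.2258e+01]), 'qd': array([0.024, 0.027, 0.068, 0.05 , 0.068, 0.006]), 'joint_efforts': array([ 4.2200e-01, -3.8726e+01,  4.9367e+01, -2.1750e+00,  3.1200e-01,
       -3.1000e-02]), 'ee_pos': array([ 0.445, -0.11 ,  0.069]), 'tcp_rot': array([-9.001e+01,  5.700e-02, -1.608e+00]), 'wrist_force': array([-5.894, -0.599, -0.436]), 'torque': array([ 0.004,  1.094, -0.008]), 'opening': np.float64(0.029)}
```

Run:
```python
from h import *
th=np.radians(np.arange(0,121,5)); p0=np.arcsin(6.5/182)
for t in np.arange(0,121,5):
    a=np.radians(t)+p0; print(t,round(.182*(np.cos(p0)-np.cos(a)),4),round(.182*(np.sin(p0)-np.sin(a)),4),end=" | ")
print()
for n,(u0,v0,u1,v1) in dict(side=(252,155,278,210),top=(345,105,372,150)).items():
    c=dict(np.load(n+"0.npz")); W=cloud(c)[v0:v1,u0:u1]; g=c["color"][v0:v1,u0:u1].max(-1)
    m=(W[...,2]>.1)&(W[...,0]>.6)&(W[...,0]<.75)&(W[...,1]<-.06)&(W[...,1]>-.15)
    s=m&(W[...,2]>.14)
    print(n,m.sum()); 
    q=W[s]; o=np.argsort(q[:,0])
    print(np.c_[q[o],g[s][o]].round(3)[:14].tolist(), q[:,0].max().round(3), q[:,2].max().round(3))
c=dict(np.load("side0.npz")); t=cv2.resize(c["color"][150:214,245:285],None,fx=9,fy=9,interpolation=2)
c=dict(np.load("top0.npz")); t2=cv2.resize(c["color"][105:169,340:380],None,fx=9,fy=9,interpolation=2)
cv2.imwrite("pics/brk.png",np.hstack([t,t2]))
```

```text
0 0.0 0.0 | 5 0.0013 -0.0158 | 10 0.0039 -0.0315 | 15 0.0079 -0.0469 | 20 0.0132 -0.0618 | 25 0.0198 -0.0763 | 30 0.0276 -0.0901 | 35 0.0366 -0.1031 | 40 0.0467 -0.1154 | 45 0.0579 -0.1267 | 50 0.07 -0.137 | 55 0.0829 -0.1462 | 60 0.0966 -0.1543 | 65 0.1109 -0.1611 | 70 0.1258 -0.1666 | 75 0.1411 -0.1709 | 80 0.1567 -0.1737 | 85 0.1725 -0.1753 | 90 0.1884 -0.1754 | 95 0.2042 -0.1741 | 100 0.2199 -0.1715 | 105 0.2352 -0.1675 | 110 0.2502 -0.1622 | 115 0.2646 -0.1556 | 120 0.2785 -0.1478 | 
side 167
[[0.655, -0.107, 0.156, 53.0], [0.656, -0.112, 0.16, 39.0], [0.656, -0.113, 0.163, 43.0], [0.656, -0.114, 0.166, 59.0], [0.657, -0.113, 0.156, 40.0], [0.657, -0.102, 0.157, 34.0], [0.657, -0.106, 0.166, 27.0], [0.658, -0.106, 0.159, 15.0], [0.658, -0.108, 0.162, 21.0], [0.659, -0.114, 0.166, 52.0], [0.66, -0.103, 0.163, 25.0], [0.66, -0.103, 0.16, 20.0], [0.66, -0.106, 0.165, 38.0], [0.661, -0.105, 0.156, 38.0]] 0.718 0.178
top 150
[[0.656, -0.113, 0.163, 35.0], [0.656, -0.11, 0.163, 44.0], [0.657, -0.108, 0.162, 44.0], [0.658, -0.105, 0.158, 32.0], [0.658, -0.117, 0.156, 91.0], [0.658, -0.107, 0.169, 59.0], [0.658, -0.113, 0.167, 51.0], [0.659, -0.11, 0.166, 62.0], [0.66, -0.102, 0.161, 100.0], [0.661, -0.105, 0.158, 43.0], [0.661, -0.116, 0.168, 119.0], [0.661, -0.11, 0.168, 61.0], [0.662, -0.113, 0.165, 51.0], [0.662, -0.105, 0.164, 77.0]] 0.719 0.179
```

View pics/brk.png

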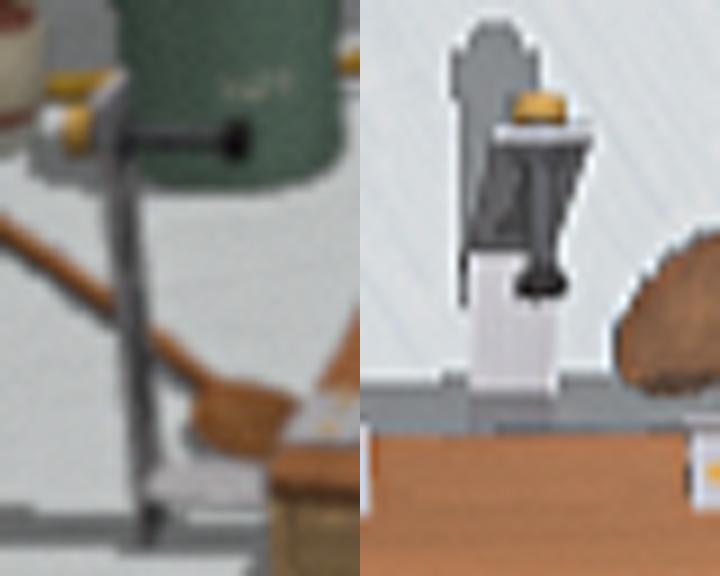

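Bracket crop: the rubber tip faces the keeper, at (240,138) on the left and (540,285) on the right. In 3D it is at x≈0.656, z≈0.161, so the lid should meet the stop near 1.77 ± 0.05 rad (about 101°). Swinging the lid up along the arc.

Request:
move_arm --deltas '[[[0.0013, -0.0158, 0, 0], [0.0039, -0.0315, 0, 0], [0.0079, -0.0469, 0, 0], [0.0132, -0.0618, 0, 0], [0.0198, -0.0763, 0, 0]]]'

```text
time: 4.15
ee_pos: [0.4654, -0.1102, 0.1462]
tcp_rot: [-90.0, -0.0, -1.6]
wrist_force: [2.5, 1.4, -6.5]
opening: 0.0291
```

Request:
move_arm --deltas '[[[0.0078, -0.0138, 0, 0], [0.0168, -0.0268, 0, 0], [0.0269, -0.0391, 0, 0], [0.0381, -0.0504, 0, 0], [0.0502, -0.0607, 0, 0]]]'

```text
time: 4.65
ee_pos: [0.5154, -0.1109, 0.2068]
tcp_rot: [-89.9, 0.0, -1.6]
wrist_force: [-0.6, 4.3, -4.2]
opening: 0.0295
```

Request:
move_arm --deltas '[[[0.0129, -0.0092, 0, 0], [0.0266, -0.0173, 0, 0], [0.0409, -0.0241, 0, 0], [0.0558, -0.0296, 0, 0], [0.0711, -0.0339, 0.0005, 0]]]'

```text
time: 5.15
ee_pos: [0.5866, -0.1118, 0.241]
tcp_rot: [-89.9, -0.0, -1.5]
wrist_force: [-3.7, 6.7, -1.2]
opening: 0.0289
```

Request:
move_arm --deltas '[[[0.0156, -0.0028, 0.0004, 0], [0.0314, -0.0044, 0.0008, 0], [0.0473, -0.0045, 0.0012, 0], [0.0568, -0.0039, 0.0014, 0], [0.0568, -0.0039, 0.0014, 0]]]'

```text
time: 5.65
ee_pos: [0.6448, -0.1125, 0.2453]
tcp_rot: [-90.0, -0.2, -1.6]
wrist_force: [2.2, 2.6, 3.7]
opening: 0.029
```

Run:
```python
from h import *
o=get_obs();print(o['ee_pos'].round(4),o['wrist_force'].round(2),o['q'].round(1))
a=[]
for n,(u,v) in dict(side=(280,150),top=(358,140)).items():
    c=camera(n); np.savez(n+"1.npz",**c); a.append(cv2.resize(c["color"][v-40:v+40,u-40:u+40],None,fx=5,fy=5,interpolation=2))
cv2.imwrite("pics/gap.png",np.hstack(a))
```

```text
[ 0.6448 -0.1125  0.2453] [2.23 2.6  3.71] [-9.9 20.5 30.  99.3  0.1 -8.4]
```

View pics/gap.png

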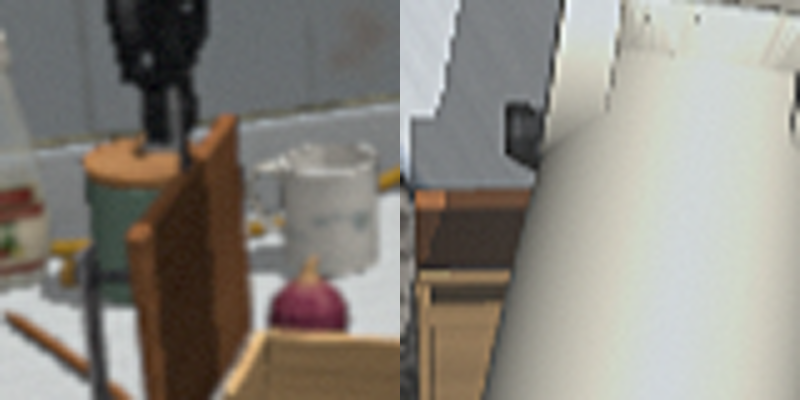

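The lid stands upright (left half, about (190,270)) and the jaw still holds the handle. From here I'll take small steps and watch the force.

Request:
move_arm --deltas '[[[0.003, 0.0003, 0.0002, 0], [0.006, 0.0006, 0.0003, 0], [0.0095, 0.001, 0.0005, 0], [0.0095, 0.001, 0.0005, 0]]]'

```text
time: 6.15
ee_pos: [0.6532, -0.1126, 0.2443]
tcp_rot: [-90.0, -0.2, -1.5]
wrist_force: [1.3, 2.4, 7.0]
opening: 0.0295
```

Request:
move_arm --deltas '[[[0.002, 0.0002, 0, 0], [0.003, 0.0004, 0, 0]]]'

```text
time: 6.35
ee_pos: [0.6558, -0.1126, 0.2439]
tcp_rot: [-90.0, -0.1, -1.5]
wrist_force: [-1.7, 2.9, 8.8]
opening: 0.0291
```

Request:
move_arm --deltas '[[[0.0008, -0.0007, 0, 0], [0.0015, -0.0007, 0, 0]]]'

```text
time: 6.55
ee_pos: [0.6572, -0.1127, 0.2438]
tcp_rot: [-90.0, -0.1, -1.5]
wrist_force: [-1.5, 3.0, 6.5]
opening: 0.0293
```

Request:
move_arm --deltas '[[[0.0008, 0.0001, 0, 0], [0.0015, 0.0002, 0, 0]]]'

```text
time: 6.75
ee_pos: [0.6588, -0.1127, 0.2435]
tcp_rot: [-90.0, -0.1, -1.5]
wrist_force: [-2.2, 3.4, 4.6]
opening: 0.0291
```

Request:
move_arm --deltas '[[[0.0007, 0.0001, 0, 0], [0.0014, 0.0001, 0, 0]]]'

```text
time: 6.95
ee_pos: [0.6601, -0.1127, 0.2433]
tcp_rot: [-90.0, -0.1, -1.5]
wrist_force: [-2.3, 3.2, 4.9]
opening: 0.0295
```

Request:
move_arm --deltas '[[[0.0007, 0.0001, 0, 0], [0.0014, 0.0002, 0, 0]]]'

```text
time: 7.15
ee_pos: [0.6615, -0.1127, 0.2431]
tcp_rot: [-90.0, -0.1, -1.5]
wrist_force: [-1.5, 3.5, 6.4]
opening: 0.0295
```

Request:
move_arm --deltas '[[[0.0008, 0.0001, 0, 0], [0.0015, 0.0001, 0, 0]]]'

```text
time: 7.35
ee_pos: [0.663, -0.1127, 0.2428]
tcp_rot: [-90.0, -0.0, -1.5]
wrist_force: [-1.8, 4.0, 4.6]
opening: 0.0288
```

Request:
move_arm --deltas '[[[0.0008, 0.0001, 0, 0], [0.0015, 0.0002, 0, 0]]]'

```text
time: 7.55
ee_pos: [0.6646, -0.1127, 0.2425]
tcp_rot: [-90.0, -0.0, -1.5]
wrist_force: [-2.6, 3.1, 4.4]
opening: 0.0291
```

Request:
move_arm --deltas '[[[0.0008, 0.0001, 0, 0], [0.0015, 0.0002, 0, 0]]]'

```text
time: 7.75
ee_pos: [0.6661, -0.1128, 0.2422]
tcp_rot: [-90.0, -0.0, -1.5]
wrist_force: [-2.2, 4.7, 6.0]
opening: 0.0289
```

Request:
move_arm --deltas '[[[0.0008, 0.0001, 0.0005, 0], [0.0015, 0.0002, 0.0005, 0]]]'

```text
time: 7.95
ee_pos: [0.6676, -0.1128, 0.242]
tcp_rot: [-90.0, -0.0, -1.5]
wrist_force: [-1.7, 2.0, 5.7]
opening: 0.029
```

Request:
move_arm --deltas '[[[0.0008, 0.0001, 0, 0], [0.0015, 0.0003, 0, 0]]]'

```text
time: 8.15
ee_pos: [0.6692, -0.1128, 0.2416]
tcp_rot: [-90.0, -0.0, -1.5]
wrist_force: [-1.3, 3.0, 6.0]
opening: 0.0291
```

Request:
move_arm --deltas '[[[0.0008, 0.0001, 0, 0], [0.0015, 0.0003, 0, 0]]]'

```text
time: 8.35
ee_pos: [0.6707, -0.1128, 0.2413]
tcp_rot: [-90.0, -0.0, -1.5]
wrist_force: [-1.2, 1.6, 5.4]
opening: 0.0292
```

Request:
move_arm --deltas '[[[0.0008, 0.0001, 0, 0], [0.0015, 0.0003, 0, 0]]]'

```text
time: 8.55
ee_pos: [0.6721, -0.1128, 0.241]
tcp_rot: [-90.0, -0.0, -1.5]
wrist_force: [-2.4, 4.1, 5.4]
opening: 0.0293
```

Request:
move_arm --deltas '[[[0.0008, 0.0001, 0, 0], [0.0015, 0.0003, 0, 0]]]'

```text
time: 8.75
ee_pos: [0.6737, -0.1128, 0.2406]
tcp_rot: [-90.0, -0.0, -1.5]
wrist_force: [-1.7, 1.9, 6.2]
opening: 0.029
```

Request:
move_arm --deltas '[[[0.0008, 0.0001, 0, 0], [0.0015, 0.0003, 0, 0]]]'

```text
time: 8.95
ee_pos: [0.6752, -0.1128, 0.2403]
tcp_rot: [-90.0, -0.0, -1.5]
wrist_force: [-1.9, 2.9, 6.1]
opening: 0.0291
```

Request:
move_arm --deltas '[[[0.0008, 0.0001, 0, 0], [0.0015, 0.0003, 0, 0]]]'

```text
time: 9.15
ee_pos: [0.6762, -0.1129, 0.2399]
tcp_rot: [-90.0, 0.0, -1.5]
wrist_force: [-5.6, 3.4, 7.1]
opening: 0.0289
```

Contact: the tool moved only 1.0 mm of the commanded 1.5, and the force rose by about 3.9 N at the handle (≈8.5 N at the screw). I'll press a touch more and hold.

Request:
move_arm --deltas '[[[0.0004, 0.0001, 0, 0], [0.0004, 0.0001, 0, 0], [0.0004, 0.0001, 0, 0]]]'

```text
time: 9.45
ee_pos: [0.6764, -0.1129, 0.2399]
tcp_rot: [-90.0, 0.0, -1.5]
wrist_force: [-6.2, 3.0, 7.3]
opening: 0.029
```

Request:
move_arm --deltas '[[[0.0004, 0.0001, 0, 0], [0.0004, 0.0001, 0, 0], [0.0004, 0.0001, 0, 0], [0.0004, 0.0001, 0, 0], [0.0004, 0.0001, 0, 0]]]'

```text
time: 9.95
ee_pos: [0.6766, -0.1129, 0.2399]
tcp_rot: [-90.0, 0.1, -1.5]
wrist_force: [-6.8, 2.2, 6.8]
opening: 0.0291
```

Request:
move_arm --deltas '[[[0.0005, 0.0001, 0, 0], [0.0005, 0.0001, 0, 0], [0.0005, 0.0001, 0, 0], [0.0005, 0.0001, 0, 0], [0.0005, 0.0001, 0, 0]]]'

```text
time: 10.45
ee_pos: [0.6768, -0.1129, 0.2398]
tcp_rot: [-90.0, 0.1, -1.5]
wrist_force: [-9.0, 4.6, 7.2]
opening: 0.0289
```

Pressed at about 15 N on the screw for 0.5 s with no forcing. Relaxing, opening and lifting off.

Request:
move_arm --deltas '[[[-0.001, 0, 0, 0], [-0.0015, -0.001, 0, 0]]]'

```text
time: 10.65
ee_pos: [0.6762, -0.1128, 0.24]
tcp_rot: [-90.0, 0.0, -1.5]
wrist_force: [-1.2, 3.5, -1.3]
opening: 0.029
```

Request:
move_arm --deltas '[[[0, 0, 0, 0], [0, 0, 0, 0], [0, 0, 0, 0], [0, 0, 0, 0], [0, 0, 0, 0]]]' --claw 0.06

```text
time: 11.15
ee_pos: [0.6765, -0.113, 0.24]
tcp_rot: [-90.0, 0.0, -1.5]
wrist_force: [0.5, -0.5, 0.6]
opening: 0.0603
```

Request:
move_arm --deltas '[[[0, -0.01, 0, 0], [0, -0.03, 0, 0], [0, -0.05, 0, 0], [0, -0.07, 0, 0], [0, -0.09, 0, 0]]]'

```text
time: 11.65
ee_pos: [0.6763, -0.113, 0.3311]
tcp_rot: [-90.0, -0.0, -1.5]
wrist_force: [-0.7, 1.2, 0.3]
opening: 0.0599
```

Run:
```python
from h import *
rel(.4608,.3011,.2,-1.5); print(get_obs()['q'].round(1))
c=camera("side"); W=cloud(c); np.savez("side2.npz",**c)
cv2.imwrite("pics/open.png",cv2.resize(c["color"][50:330,140:420],None,fx=2.1,fy=2.1,interpolation=2))
u,v=316,299
s=np.zeros((400,640),bool); s[v-22:v+23,u-22:u+23]=1
p=W[s&(W[...,2]>.012)&(W[...,2]<.12)]; lo,hi=np.percentile(p,2,0),np.percentile(p,98,0); print(((lo+hi)/2).round(4),(hi-lo).round(3))
```

```text
shift [-0.2261  0.1311  0.4083] turn 0.0
[ -9.5  32.9  57.3 114.4  -0.   -8. ]
[0.4594 0.3083 0.0312] [0.047 0.035 0.034]
```

View pics/open.png

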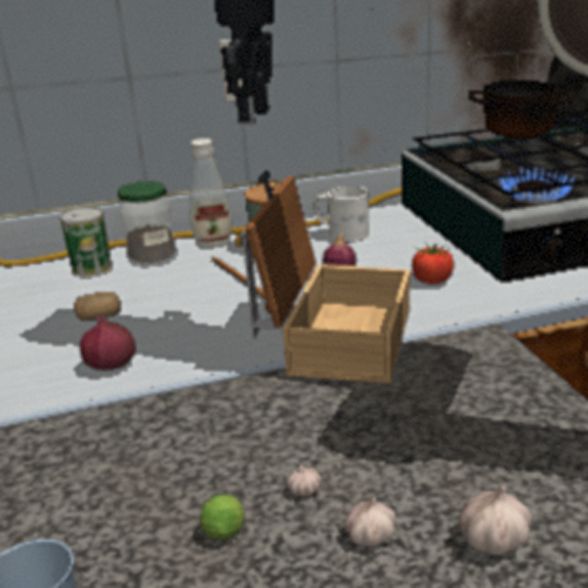

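Open view: the lid leans back against the stop, the gripper is clear, and the chosen bulb is at (370,522) in this crop, with the small one at (303,480) and the big one at (495,522). Going above the garlic with the jaws along y.

Request:
move_arm --deltas '[[[-0.021, 0.004, 0.038, 0], [-0.042, 0.008, 0.076, 0], [-0.063, 0.012, 0.114, 0], [-0.084, 0.016, 0.152, 0], [-0.105, 0.02, 0.19, 0]]]' --claw 0.0854

```text
time: 12.2
ee_pos: [0.5753, 0.081, 0.3096]
tcp_rot: [-90.0, -0.0, -1.5]
wrist_force: [0.1, 0.2, 0.0]
opening: 0.0852
```

Request:
move_arm --deltas '[[[-0.021, 0.018, 0.038, 0], [-0.042, 0.036, 0.076, 0], [-0.063, 0.054, 0.114, 0], [-0.084, 0.072, 0.152, 0], [-0.105, 0.09, 0.19, 0]]]'

```text
time: 12.7
ee_pos: [0.4752, 0.2736, 0.2192]
tcp_rot: [-90.0, -0.0, -1.5]
wrist_force: [1.3, -0.4, 0.3]
opening: 0.0855
```

```bash
python3 -c "
from h import *
rel(.461,.302,.1,-1.5)"
```

```text
shift [-0.0149  0.1192  0.028 ] turn 0.0
```

Request:
move_arm --deltas '[[[-0.007, 0.01, 0.014, 0], [-0.015, 0.02, 0.028, 0], [-0.015, 0.06, 0.028, 0], [-0.015, 0.1, 0.028, 0], [-0.015, 0.119, 0.028, 0]]]'

```text
time: 13.2
ee_pos: [0.4613, 0.2996, 0.0975]
tcp_rot: [-90.1, 0.1, -1.5]
wrist_force: [-0.4, -0.7, -0.7]
opening: 0.0853
```

Run:
```python
from h import *
rel(.461,.302,.006,-1.5)
c=camera("side"); a=cv2.resize(c["color"][220:340,230:430],None,fx=4,fy=4,interpolation=2)
cv2.imwrite("pics/pre.png",a)
```

```text
shift [-0.0004  0.0915  0.0024] turn -0.0
```

View pics/pre.png

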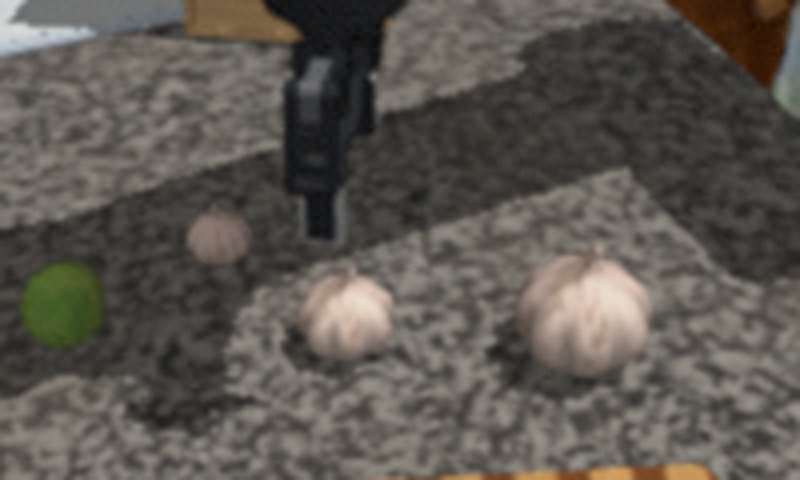

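Run:
```python
from h import *
c=camera("side"); W=cloud(c)
m=(W[...,2]>.09)&(W[...,2]<.14)&(W[...,1]>.2)&(W[...,1]<.4)&(W[...,0]>.4)&(W[...,0]<.55)
p=W[m&(W[...,2]<.125)]; print(len(p),np.percentile(p,[5,50,95],axis=0).round(4).tolist())
def pr(x):
    q=np.linalg.inv(c["T"])@[*x,1]; return c["fx"]*q[0]/q[2]+c["cx"],c["fy"]*q[1]/q[2]+c["cy"]
print(pr([.461,.302,.027]),pr([.461,.345,.115]))
```

```text
85 [[0.4484, 0.2533, 0.1099], [0.4556, 0.3485, 0.1184], [0.4707, 0.3555, 0.1243]]
(np.float64(315.34855210989855), np.float64(297.099783766157)) (np.float64(311.13648917759406), np.float64(277.8134301852766))
```

The projections agree: bulb and finger fall within 1–2 px of where they should be. Descending and gripping.

Request:
move_arm --deltas '[[[0, 0.025, 0.001, 0], [0, 0.05, 0.002, 0], [0, 0.07, 0.002, 0], [0, 0.085, 0.002, 0], [0, 0.0915, 0.002, 0]]]'

```text
time: 13.8
ee_pos: [0.4625, 0.3025, 0.0093]
tcp_rot: [-90.0, 0.0, -1.5]
wrist_force: [-0.7, -0.3, 0.1]
opening: 0.0856
```

Request:
move_arm --deltas '[[[0, 0, 0, 0], [0, 0, 0, 0], [0, 0, 0, 0], [0, 0, 0, 0], [0, 0, 0, 0]]]' --claw 0.03 --newtons 20

```text
time: 14.3
ee_pos: [0.4629, 0.3032, 0.0112]
tcp_rot: [-89.9, -0.1, -1.5]
wrist_force: [-1.2, -1.4, 7.0]
opening: 0.0516
```

Request:
move_arm --deltas '[[[0, -0.005, 0, 0], [0, -0.015, 0, 0], [0, -0.03, 0, 0], [0, -0.05, 0, 0], [0, -0.08, 0, 0]]]'

```text
time: 14.8
ee_pos: [0.4616, 0.3024, 0.0904]
tcp_rot: [-90.0, 0.1, -1.5]
wrist_force: [0.9, -0.0, -0.6]
opening: 0.0516
```

Request:
move_arm --deltas '[[[0, -0.04, 0, 0], [0, -0.08, -0.01, 0], [0.01, -0.1, -0.045, 0], [0.02, -0.1, -0.085, 0], [0.03, -0.1, -0.125, 0]]]'

```text
time: 15.3
ee_pos: [0.4894, 0.1761, 0.192]
tcp_rot: [-89.9, -0.2, -1.4]
wrist_force: [1.6, -0.4, -0.7]
opening: 0.0515
```

Request:
move_arm --deltas '[[[0.01, 0, -0.04, 0], [0.02, 0, -0.08, 0], [0.03, 0, -0.12, 0], [0.04, 0, -0.16, 0], [0.05, 0, -0.2, 0]]]'

```text
time: 15.8
ee_pos: [0.5338, -0.0259, 0.1912]
tcp_rot: [-90.0, -0.1, -1.5]
wrist_force: [0.6, 0.0, -0.5]
opening: 0.0516
```

```bash
python3 -c "
from h import *
rel(.55,-.111,.11,-1.5);print(get_obs()['opening'])"
```

```text
shift [ 0.0184  0.0812 -0.0847] turn 0.0
0.051637819281670244
```

Request:
move_arm --deltas '[[[0.008, 0, -0.03, 0], [0.014, 0, -0.06, 0], [0.018, 0, -0.084, 0], [0.018, 0, -0.084, 0], [0.018, 0.03, -0.084, 0]]]'

```text
time: 16.3
ee_pos: [0.5513, -0.1095, 0.164]
tcp_rot: [-90.1, -0.4, -1.6]
wrist_force: [0.7, 0.6, -0.5]
opening: 0.0514
```

Run:
```python
from h import *
rel(.55,-.111,.025,-1.5)
c=camera("side"); cv2.imwrite("pics/over.png",cv2.resize(c["color"][80:250,230:400],None,fx=3.5,fy=3.5,interpolation=2))
```

```text
shift [-0.0013  0.139  -0.0016] turn -0.1
```

View pics/over.png

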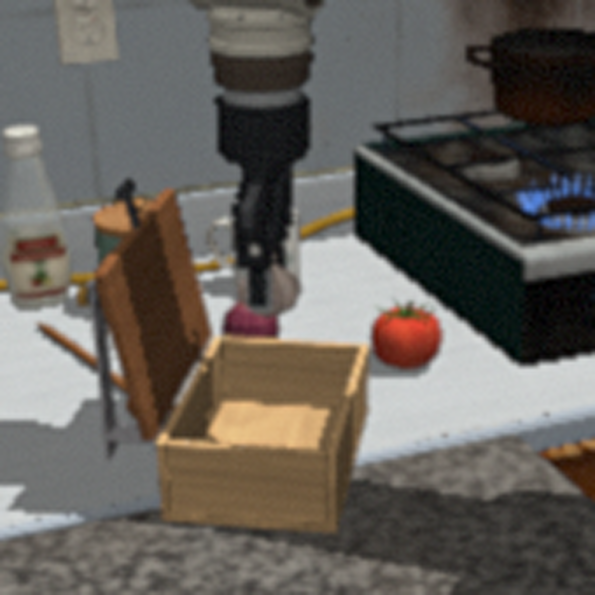

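The crop shows the garlic held between the fingers at (272,285), over the open keeper and clear of the lid (160,310). Lowering.

Request:
move_arm --deltas '[[[0, 0.03, 0, 0], [0, 0.06, 0, 0], [0, 0.09, 0, 0], [0, 0.115, 0, 0], [0, 0.125, 0, 0]]]'

```text
time: 16.85
ee_pos: [0.5483, -0.1077, 0.0331]
tcp_rot: [-90.0, 0.2, -1.4]
wrist_force: [-0.8, 0.4, 0.2]
opening: 0.0519
```

Request:
move_arm --deltas '[[[0, 0.003, 0, 0], [0, 0.006, 0, 0], [0, 0.009, 0, 0], [0, 0.009, 0, 0]]]'

```text
time: 17.25
ee_pos: [0.5499, -0.1087, 0.0263]
tcp_rot: [-90.0, -0.1, -1.5]
wrist_force: [0.3, -0.4, -0.5]
opening: 0.0519
```

Request:
move_arm --deltas '[[[0, 0.001, 0, 0], [0, 0.002, 0, 0], [0, 0.002, 0, 0]]]'

```text
time: 17.55
ee_pos: [0.5495, -0.1087, 0.0236]
tcp_rot: [-90.0, 0.0, -1.5]
wrist_force: [-0.0, -0.8, -0.1]
opening: 0.0518
```

Request:
move_arm --deltas '[[[0, 0.001, 0, 0], [0, 0.002, 0, 0], [0, 0.002, 0, 0]]]'

```text
time: 17.85
ee_pos: [0.5498, -0.1087, 0.0231]
tcp_rot: [-90.0, -0.1, -1.5]
wrist_force: [-4.3, 0.5, 12.2]
opening: 0.0519
```

The garlic is on the floor (12 N up). Easing off, opening and lifting straight out.

Request:
move_arm --deltas '[[[0, -0.0015, 0, 0], [0, -0.0015, 0, 0]]]'

```text
time: 18.05
ee_pos: [0.5497, -0.1087, 0.0233]
tcp_rot: [-90.0, -0.0, -1.5]
wrist_force: [1.1, -0.1, 1.9]
opening: 0.0517
```

Request:
move_arm --deltas '[[[0, 0, 0, 0], [0, 0, 0, 0], [0, 0, 0, 0], [0, 0, 0, 0], [0, 0, 0, 0]]]' --claw 0.08

```text
time: 18.55
ee_pos: [0.5495, -0.1086, 0.023]
tcp_rot: [-90.0, 0.0, -1.5]
wrist_force: [0.4, 0.3, -0.0]
opening: 0.0798
```

Request:
move_arm --deltas '[[[0, -0.01, 0, 0], [0, -0.03, 0, 0], [0, -0.06, 0, 0], [0, -0.1, 0, 0], [0, -0.14, 0, 0]]]'

```text
time: 19.05
ee_pos: [0.5491, -0.1086, 0.1651]
tcp_rot: [-90.0, -0.0, -1.5]
wrist_force: [0.9, -1.0, -0.2]
opening: 0.0798
```

Request:
move_arm --deltas '[[[-0.02, -0.04, 0, 0], [-0.05, -0.06, 0, 0], [-0.09, -0.06, 0, 0], [-0.13, -0.06, 0, 0], [-0.16, -0.06, 0, 0]]]'

```text
time: 19.55
ee_pos: [0.3877, -0.1043, 0.2242]
tcp_rot: [-90.0, -0.1, -1.5]
wrist_force: [0.6, -0.0, -0.2]
opening: 0.0798
```

Run:
```python
from h import *
c=camera("side"); W=cloud(c); cv2.imwrite("pics/end.png",cv2.resize(c["color"][50:330,140:420],None,fx=2.1,fy=2.1,interpolation=2))
t=camera("top")
W0=cloud(dict(np.load("side0.npz")))
def ctr(W,u,v,r=14):
    s=np.zeros((400,640),bool); s[v-r:v+r+1,u-r:u+r+1]=1
    p=W[s&(W[...,2]>.015)&(W[...,2]<.12)]; return np.median(p,0).round(3)
for n,u,v in(("lime",246,296),("tom",346,176)): print(n,ctr(W0,u,v),ctr(W,u,v))
Wt=cloud(t); g=Wt[(Wt[...,0]>.49)&(Wt[...,0]<.61)&(Wt[...,1]>-.2)&(Wt[...,1]<-.02)&(Wt[...,2]>.03)&(Wt[...,2]<.085)]
print(len(g),np.median(g,0).round(3) if len(g) else "",g[:,2].max() if len(g) else "")
o=get_obs();print(o['time'],o['ee_pos'].round(3),o['wrist_force'].round(1))
```

```text
lime [0.61  0.326 0.035] [0.61  0.327 0.036]
tom [ 0.446 -0.311  0.048] [ 0.445 -0.311  0.047]
226 [ 0.546 -0.104  0.047] 0.06771582917617747
19.65 [ 0.387 -0.104  0.225] [ 1.3 -0.7 -0.7]
```

View pics/end.png

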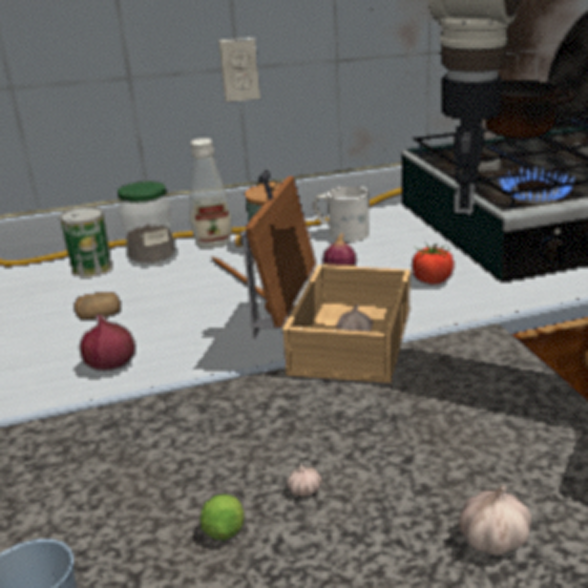

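The garlic stands inside the keeper at (355,320), top at 0.068 m, which fits a 55 mm bulb standing on the 12 mm-high floor. The lid is open at (280,255), the lime, tomato and onion look unmoved, and the gripper is clear. Handing in.

```bash
python3 -c "
from h import *
print(job_done())"
```

```text
the job is handed in; nothing more can be done
None
```

I swung the lid back by its handle until it met the stop at about 1.81 rad and held it pressed there for over a second. I estimate about 8 to 15 N on the screw, from the wrist force. I then let go of the lid, set the middle-sized garlic bulb down inside the keeper, released it and handed the job in at about 20 s.

- **Lid:** it still leans back against the stop in the last picture. I worked the 1.81 rad out from the tool position rather than measuring it again. My camera estimate beforehand was 1.77 ± 0.05 rad, which agrees.
- **Garlic:** its top is at 0.068 m, which fits the bulb standing upright on the keeper's floor, near the middle.
- **Bystanders:** lime and tomato are within about 1 mm of where they stood. I checked the onion only by eye, and it looks unmoved.
- **Robot:** the gripper is clear of everything, with the wrist force at noise level.
- **Disagreement:** the handle turned out about 4 mm further to the right than the camera showed. The first pinch pushed sideways with 22 N until I re-centred the gripper.

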